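Seat the coarse pitch leaf in the lead screw's thread

TASK

Check the pitch of the clamped lead screw with the coarse-toothed leaf (brass grip): lay the leaf flat on the bright steel rest beside the screw, feel along the thread with a light touch until its teeth drop into the grooves, and push lightly for a moment to be sure it sits fully home. Let go and leave it lying flat with all its teeth at full depth near the middle of the thread. Never force the teeth or press on the screw otherwise, and do not shift the fine leaf or the other things.

Things in the scene. Friction and masses are not known exactly. Their poses are not given: they have to be found in the camera images.
- coarse_leaf: Steel leaf, 0.09 kg, lying flat. Origin: underside, middle of the edge the teeth spring from; +x to the tooth tips, y along the row of teeth, z up. Plate x -52 to 0, y -25 to 25, 5 mm thick. 5 teeth at 10 mm pitch (y = -20 to 20 mm), 5 mm long, 2.8 mm wide at the tip, 5.5 at the root.
- coarse_grip (a point): Centre of the coarse leaf's brass grip bar, at x = -31, y = 0, z = 17.5 mm in the leaf's frame. The bar is 34 mm long (leaf x), 12 mm wide (leaf y), and stands from 5 to 30 mm above the leaf's underside. Hold it across its 12 mm.
- fine_leaf: Second leaf, same plate, frame and grip bar size, but a black grip and eight finer teeth (6 mm pitch, 3 mm long). It does not fit this screw. The two leaves may have swapped places on the bench.
- screw: Steel lead screw, clamped. Origin: on its axis, mid thread, 45 mm above the bench; y along the axis, x level and away from the rest, z up. Thread y -40 to 40 mm: 36 mm outer diameter, pitch 10, depth 5.5, crests 3.7 mm wide, flanks 15 degrees. Clamped at an unknown angle of turn: this frame does not tell where along y the crests facing the rest stand.
- rest_top (a point): Middle of the flat top of the bright steel rest, axes as the screw's, at x = -46.5, z = -2.5 mm in the screw's frame. Top 51 x 94 mm, 42.5 mm above the bench; its edge is 3 mm clear of the crests. A leaf lying on it with its x along the screw's x has its origin at screw x = -23 mm when tooth tips stand on crests, -18 mm when fully home (0.4 mm play along y).
- stand: Fixed inspection stand: dark plate 126 x 204 x 12 mm with two vee blocks and strap clamps over the screw's ends. Origin: underside, below the screw's origin; axes as the screw's. The clamps stand at y = 68 to 82 mm either side, x = -40 to 40 mm, up to 70 mm above the bench; the screw's crests reach 63 mm.
- try_square: Try square (wooden stock, steel blade, 75x118x12 mm) lying on the bench on the right, beyond the lever punch; a bystander. Origin: underside.
Things that resemble listed ones, but are neither listed nor needed, are in the scene too. Leave any purple look-alike of the coarse_leaf alone.

How it is judged:
On the way:
1. the coarse leaf is pushed fully home in the thread with a light steady push: plate edge within 1.5 mm of the crests, level, parallel to the axis, more than 1.5 N on the screw for 0.3 s (x of coarse_leaf in the frame of screw between -0.0195 and -0.016 m and y of coarse_leaf in the frame of screw between -0.018 and 0.018 m and z of coarse_leaf in the frame of screw between -0.004 and -0.001 m and angle between coarse_leaf's own z axis and vertical below 0.05 rad and angle between the y axis of coarse_leaf and the y axis of screw, either way round below 0.05 rad and contact force between coarse_leaf and screw above 1.5 N), for 0.3 s.
At the end, for the whole second after the job is handed in: The coarse leaf lies still and flat on the rest (height within 1.5 mm, tilt under 0.05 rad), parallel to the screw within 0.05 rad, its middle within 18 mm of the thread's middle, its plate edge within 1.5 mm of the crests: teeth at full depth (x of coarse_leaf in the frame of screw between -0.0195 and -0.016 m and y of coarse_leaf in the frame of screw between -0.018 and 0.018 m and z of coarse_leaf in the frame of screw between -0.004 and -0.001 m and angle between coarse_leaf's own z axis and vertical below 0.05 rad and angle between the y axis of coarse_leaf and the y axis of screw, either way round below 0.05 rad and linear speed of coarse_leaf below 0.01 m/s); the robot touches nothing.
It fails at once if the leaf is forced against the screw with more than 20 N (contact force between coarse_leaf and screw above 20 N).
It fails at once if the gripper or arm presses on the screw with more than 5 N (contact force between any of the fingers, the arm and screw above 5 N).
It fails at once if the fine leaf or the try square is shifted by more than 20 mm (distance of any of fine_leaf, try_square from where it was at the start of the episode above 0.02 m).
It also fails if it takes over 51 s, if anything falls off the work surface, if the arm or the gripper's body presses on something with over 40 N, if the wrist force passes 120 N, or if a joint passes its speed limit or range.

ROBOT

A 6-joint arm with a two-finger parallel gripper is mounted at the origin on a cart in front of the work surface, level with it; the furniture and walls round the work are solid. World frame = base frame: x ahead of the robot, y to its left, z up, the work surface at z = 0. Lengths are in m, angles in rad, forces in N, time in s.
With the tool pointing down it reaches from about 0.425 to 1.125 m from the base axis. Payload 14.9 kg.
Tool frame: the origin (TCP) lies at the very end of the fingers, on their centre line; the grasp point (between the pads) lies behind it (r.pinch_z is the y of the grasp point in the tool frame, in m); y points along the fingers, z is the direction in which the jaws open and shut, and the axes are right-handed (so a half turn about y gives the same grasp; the last joint's range is limited). The gripper opens to 91 mm and grips with 3 to 60 N. Pads are 32 mm wide; open, the fingers measure 118 mm over their backs; the gripper's body (76 mm by 178 mm) begins 60 mm behind the grasp point.
Start: joints at [-1.294, 0.379, 1.734, -0, 1.028, -0.033], TCP at [0.213, -0.667, 0.214] pointing down, gripper open.
Joint ranges: [-2.77, 2.77], [-0.74, 2.19], [0, 2.66], [-1.06, 4.2], [0.31, 2.87], [-3.08, 3.08]. Speed limits (rad/s): [1.89, 1.89, 2.39, 3.14, 3.14, 3.14].

INTERFACE

Orientations are given as a rotation vector (axis times angle).
In Python, from plant import telemetry, eyes, order, r gives the robot as it stands.
- The arm moves only by the shell command python3 -m pendant 'ROWS' [FORCE]. ROWS is a JSON object of lists of equal length, an entry for each row: "fingers": the opening, from 0 (shut) to 1 (fully open); "travel": the shift along the tool's x, y, z in mm, a list of three; "turn": the turn about the tool's y in rad. In form: {"fingers": [fingers, ...], "travel": [[tx, ty, tz], ...], "turn": [turn, ...]}. A call has 1 to 8 rows; each row shifts and turns the pose as measured when the row begins, along the tool's axes as they then stand; what a row does not reach is not made up. A row lasts 1/8 s, in which the tool goes at most 62.5 mm and 10.7 degrees, less where a joint would pass 70% of its speed; a pose out of reach is approached as far as the arm can. A call is refused whole if a number of a shift passes 62.5 or a number of a turn 0.188, either way. A call with a gripper value outside its range is refused whole. The fingers move at their own pace and stop on an object; FORCE is the grip in N (left out, the last holds). Time passes only in rows, so rows that do not move let the fingers close. It gives the time, the measured TCP pose, the force and the opening at its end, in the units of the state.
- telemetry.state(): the state, without advancing time (a new reading comes with each control period).
- eyes.read_camera(name): name is "side" or "top" or "wrist"; returns the picture (420x560x3 uint8, blue, green, red); there is no depth.
- eyes.get_calibration(name): a dict with "vfov" (degrees; the focal length in pixels is half the picture's height over the tangent of half this angle, whatever the lens; pixels are square), "cx", "cy" (the principal point, pixels), "rvec" (rotation vector, rad) and "tvec" (3), from world to camera coordinates, as OpenCV has them. Camera axes: x right, y down, z forward; pixel columns grow to the right and rows downward; lengths in m; the calibration is good to about 2 mm. The wrist camera is an equidistant fisheye: a pixel r from the principal point sees the ray r / f radians off the axis. A picture is of the moment at which its call begins: read the wrist's pose just before it. get_calibration takes no time and is no camera call; for the wrist camera it gives the pose at the moment of the call.
- order.finish_job(): hands the job in, once; it reports no verdict.
The state is a dict: "t": time; "joint_pos": joint angles; "joint_velocities": joint speeds; "joint_efforts": joint torques, N m; "tool_pos": TCP position; "orientation": TCP orientation; "contact_force": force on the tool from outside, world axes, zero at the start; "wrist_torque": the same for the moment, N m; "gripper_width": finger opening in m.
Only numpy, scipy, OpenCV 4.12 (cv2) and the standard library are available. Lean on these libraries where they do the work, as an engineer would, in place of code of your own. Each camera call takes 0.05 s, during which the arm holds its last target. There are 200 camera calls.

## Working session

There is one attempt and no reset: what is moved stays moved. The work goes in short steps, Python scripts to look and compute and a shell command to move; the robot and the scene stay as the last step left them, time stands still between calls to the robot, and variables do not carry over. Pictures are saved under pics/ and viewed, about 8 in all and at most 12, crops included, and the job is handed in when it is done.

```bash
ls; mkdir -p pics
python3 - <<'E'
from plant import telemetry, eyes, order, r
import cv2
print(telemetry.state(), r.pinch_z)
for n in("top","side"):
    cv2.imwrite(f"pics/{n}0.png",eyes.read_camera(n)); print(n,eyes.get_calibration(n))
E
```

```text
pics
{'t': 0.0, 'joint_pos': array([-1.29430106e+00,  3.79430214e-01,  1.73474967e+00, -1.87768074e-05,
        1.02846978e+00, -3.33134559e-02]), 'joint_velocities': array([-0.00126885,  0.00013758, -0.00125374,  0.00106126, -0.00034162,
       -0.00105101]), 'joint_efforts': array([ 1.82658336e-03, -7.63725901e+01, -4.34377348e+01,  6.50266372e-02,
        4.24560264e-02, -1.21684266e-04]), 'tool_pos': array([ 0.2132931 , -0.66632112,  0.21328852]), 'orientation': array([-0.32096834,  2.05550591, -2.05332834]), 'contact_force': array([-0.19487664,  1.03164729,  0.81609885]), 'wrist_torque': array([-0.0286164 , -0.0057949 , -0.03157652]), 'gripper_width': 0.09117254919143067} -0.0188
top {'vfov': 52.665417865024395, 'cx': 279.04286070797906, 'cy': 214.50846773370796, 'rvec': array([ 2.16104163, -2.20519108,  0.09524829]), 'tvec': array([0.22003542, 0.48641905, 0.95491124])}
side {'vfov': 54.83446433828687, 'cx': 279.66836721599617, 'cy': 213.41844910325636, 'rvec': array([ 0.185918  , -2.71571629,  1.38665725]), 'tvec': array([ 0.54547532, -0.0464957 ,  0.97667391])}
```

View pics/top0.png

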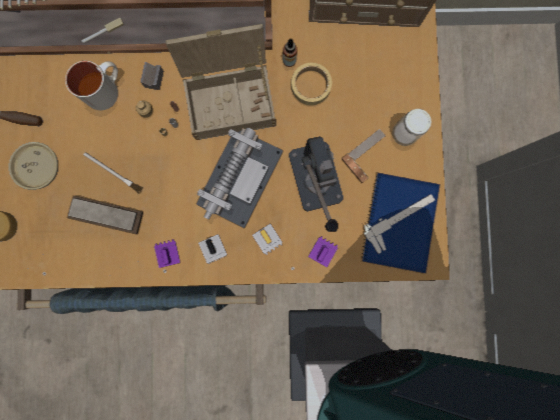

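View pics/side0.png

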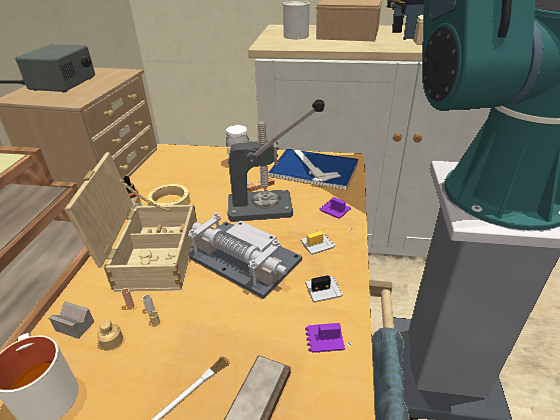

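The top view shows the coarse leaf with its brass grip at (267,238), the fine leaf (black grip) at (212,248), purple decoys at either side, the screw around (230,172) and the rest at (250,182). Next I'll zoom in.

```bash
python3 - <<'E'
import cv2,numpy as np
a=cv2.imread("pics/top0.png")[115:265,180:300]
b=cv2.imread("pics/side0.png")[200:320,180:350]
a=cv2.resize(a[:115],None,fx=5,fy=5,interpolation=cv2.INTER_CUBIC)
cv2.imwrite("pics/topc.png",a)
c=cv2.imread("pics/top0.png")[220:260,245:290]
cv2.imwrite("pics/leafc.png",cv2.resize(c,None,fx=12,fy=12,interpolation=cv2.INTER_CUBIC))
E
cat > h.py <<'E'
import numpy as np,cv2
from scipy.spatial.transform import Rotation as R
from plant import telemetry, eyes, order, r
def cam(n):
    c=eyes.get_calibration(n);f=210/np.tan(np.radians(c['vfov'])/2)
    return f,c['cx'],c['cy'],R.from_rotvec(c['rvec']).as_matrix(),np.array(c['tvec'])
def back(n,uv,z,C=None):
    f,cx,cy,M,t=C or cam(n)
    uv=np.atleast_2d(np.array(uv,float)); p=(uv-[cx,cy])/f
    if n=="wrist":
        rr=np.linalg.norm(p,axis=1,keepdims=True); d=np.c_[p/np.maximum(rr,1e-9)*np.sin(rr),np.cos(rr)]
    else: d=np.c_[p,np.ones(len(p))]
    d=d@M; o=-M.T@t
    return o+d*((z-o[2])/d[:,2])[:,None]
def proj(n,P,C=None):
    f,cx,cy,M,t=C or cam(n); q=np.atleast_2d(P)@M.T+t
    if n=="wrist":
        rho=np.linalg.norm(q[:,:2],axis=1,keepdims=True); th=np.arctan2(rho,q[:,2:]); return [cx,cy]+f*th*q[:,:2]/rho
    return [cx,cy]+f*q[:,:2]/q[:,2:]
def tool():
    s=telemetry.state(); return s,np.array(s['tool_pos']),R.from_rotvec(s['orientation']).as_matrix()
E
```

```text
(no output)
```

View pics/topc.png

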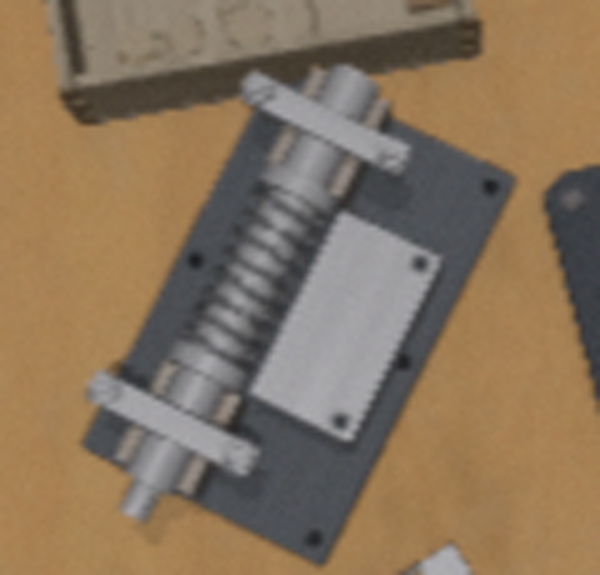

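View pics/leafc.png

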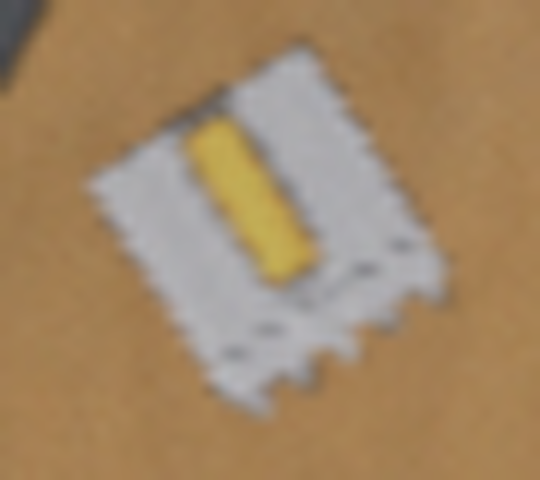

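Run:
```python
from h import *
def px(p,s,o): return (np.array(p)+.5)/s-.5+o
rest=back("top",px([(345,213),(442,258),(350,441),(250,393)],5,[180,115]),.0425)
print("rest",rest.round(4),[np.linalg.norm(rest[i]-rest[i-1]).round(4) for i in range(4)],rest.mean(0))
e=(rest[0]-rest[3]+rest[1]-rest[2]);sy=e/np.linalg.norm(e)
f=(rest[0]-rest[1]+rest[3]-rest[2]);sx=f/np.linalg.norm(f)
print("y dir deg",np.degrees(np.arctan2(sy[1],sy[0])),"x dir",np.degrees(np.arctan2(sx[1],sx[0])))
pl=back("top",px([(58/1,0)],1,0),0)
plate=back("top",px([(515,178),(322,566),(82,445)],5,[180,115]),.012)
print("plate",plate.round(4),np.linalg.norm(np.diff(plate,axis=0),axis=1))
g=back("top",px([(185,140),(230,112),(322,255),(275,287)],12,[245,220]),.03)
print("grip",g.mean(0),[np.linalg.norm(g[i]-g[i-1]).round(4) for i in range(4)])
b=back("top",px([(303,42),(87,185)],12,[245,220]),.005); t=back("top",px([(265,418),(447,303)],12,[245,220]),.004)
print("back",b.round(4),"tips",t.round(4))
d=b[1]-b[0]; print("edge ang",np.degrees(np.arctan2(d[1],d[0])), "grip ang",np.degrees(np.arctan2(*(g[2]+g[3]-g[0]-g[1])[[1,0]])), "bt", np.degrees(np.arctan2(*(t.mean(0)-b.mean(0))[[1,0]])))
s,p,M=tool(); print(p,M.round(3))
```

```text
rest [[0.6204 0.2766 0.0425]
 [0.5989 0.233  0.0425]
 [0.5166 0.2758 0.0425]
 [0.5391 0.3205 0.0425]] [np.float64(0.0923), np.float64(0.0485), np.float64(0.0928), np.float64(0.05)] [0.5687479  0.27648005 0.0425    ]
y dir deg -27.916963263706275 x dir 63.43592968484221
plate [[0.6422 0.1987 0.012 ]
 [0.4622 0.2915 0.012 ]
 [0.5205 0.4018 0.012 ]] [0.20248709 0.12470922]
grip [0.44159889 0.24155982 0.03      ] [np.float64(0.0325), np.float64(0.01), np.float64(0.032), np.float64(0.0107)]
back [[0.4724 0.232  0.005 ]
 [0.4456 0.2742 0.005 ]] tips [[0.4001 0.2407 0.004 ]
 [0.4215 0.2051 0.004 ]]
edge ang 122.42494618679838 grip ang -148.93430950697973 bt -147.96592781278667
[ 0.21329998 -0.66634223  0.21337132] [[-0.952 -0.     0.305]
 [-0.305  0.001 -0.952]
 [-0.    -1.    -0.001]]
```

```bash
cat >> h.py <<'E'
def tri(a,b):
    C=[cam("top"),cam("side")];A=[]
    for (f,cx,cy,M,t),uv in zip(C,(a,b)):
        P=np.c_[M,t]; x=[(uv[0]-cx)/f,(uv[1]-cy)/f]
        A+= [x[0]*P[2]-P[0],x[1]*P[2]-P[1]]
    v=np.linalg.svd(np.array(A))[2][-1]; return v[:3]/v[3]
def plan(wps,p=None,yaw=None,smax=55):
    """wps: list of (x,y,z,yaw_deg[unwrapped],nrows). prints rows"""
    s,p0,M=tool(); p=p0; yaw=np.degrees(np.arctan2(M[1,2],M[0,2])) if yaw is None else yaw
    out=[]
    for x,y,z,w,n in wps:
        d=(np.array([x,y,z])-p)/n; dw=(w-yaw)/n
        for i in range(n):
            a=np.radians(yaw); zz=np.array([np.cos(a),np.sin(a),0]); yy=np.array([0,0,-1.]); xx=np.cross(yy,zz)
            out.append(([round(float(v@d)*1e3,1) for v in (xx,yy,zz)],round(float(-np.radians(dw)),3))); yaw+=dw
        p=np.array([x,y,z])
    for k in range(0,len(out),8):
        o=out[k:k+8]; print('{"fingers":%s,"travel":%s,"turn":%s}'%([0.6]*len(o),[a for a,b in o],[b for a,b in o]))
E
python3 - <<'E'
from h import *
print("ball",tri((332,226),(319,106)),"punch head",back("top",(318,150),.15),"box lid top",tri((168,41),(102,167)))
W=[];n=20
s,p,M=tool()
for i in range(1,n+1):
    u=i/n; th=np.radians(-72.2+u*(28.7+72.2)); rr=.7+u*(.503-.7); z=min(.214+.06*i,.42) if i<14 else .42-(i-13)*.02
    W.append((rr*np.cos(th),rr*np.sin(th),z,-72.2+u*194.5,1))
plan(W)
E
```

```text
ball [0.45017547 0.11978256 0.25020585] punch head [[0.60877891 0.13008695 0.15      ]] box lid top [0.77228824 0.39927152 0.25579115]
{"fingers":[0.6, 0.6, 0.6, 0.6, 0.6, 0.6, 0.6, 0.6],"travel":[[-61.3, -60.6, -12.2], [-60.6, -60.0, -7.6], [-60.2, -60.0, -2.7], [-59.4, -26.0, 2.1], [-58.2, 0.0, 6.6], [-56.6, 0.0, 11.1], [-54.7, 0.0, 15.3], [-52.6, 0.0, 19.3]],"turn":[-0.171, -0.17, -0.17, -0.17, -0.17, -0.17, -0.17, -0.17]}
{"fingers":[0.6, 0.6, 0.6, 0.6, 0.6, 0.6, 0.6, 0.6],"travel":[[-50.1, 0.0, 23.0], [-47.4, 0.0, 26.4], [-44.5, 0.0, 29.6], [-41.3, 0.0, 32.5], [-38.0, 0.0, 35.1], [-34.6, 20.0, 37.3], [-31.0, 20.0, 39.2], [-27.4, 20.0, 40.8]],"turn":[-0.17, -0.17, -0.17, -0.17, -0.17, -0.17, -0.17, -0.17]}
{"fingers":[0.6, 0.6, 0.6, 0.6],"travel":[[-23.7, 20.0, 42.1], [-20.0, 20.0, 43.1], [-16.3, 20.0, 43.7], [-12.6, 20.0, 44.0]],"turn":[-0.17, -0.17, -0.17, -0.17]}
```

```bash
python3 -m pendant '{"fingers":[0.6,0.6,0.6,0.6,0.6,0.6,0.6,0.6],"travel":[[0,-60,0],[0,-60,0],[-40,-40,0],[-60,-10,-3],[-60,-10,0],[-58,0,6],[-55,0,11],[-53,0,17]],"turn":[-0.17,-0.17,-0.17,-0.17,-0.17,-0.17,-0.17,-0.17]}'
python3 - <<'E'
from h import *
s,p,M=tool();y0=np.degrees(np.arctan2(M[1,2],M[0,2]));r0=np.hypot(*p[:2]);t0=np.degrees(np.arctan2(p[1],p[0]));print(p,y0,s['joint_pos'])
y0=y0 if y0<130 else y0-360
n=14
plan([((r0+i/n*(.503-r0))*np.cos(a:=np.radians(t0+i/n*(28.7-t0))),(r0+i/n*(.503-r0))*np.sin(a),p[2]+i/n*(.4-p[2]),y0+i/n*(122.3-y0),1) for i in range(1,n+1)])
E
```

```text
t: 1.1
tool_pos: [0.3865, -0.3828, 0.3973]
orientation: [-1.267, 1.11, -1.103]
contact_force: [0.4, -0.4, 0.5]
gripper_width: 0.0551
[ 0.38646688 -0.38284665  0.39729508] 7.88115937533109 [-0.82523419 -0.04692147  1.8899288   0.00355869  1.30321802 -0.96373572]
{"fingers":[0.6, 0.6, 0.6, 0.6, 0.6, 0.6, 0.6, 0.6],"travel":[[-34.2, -0.2, 36.1], [-32.1, -0.2, 37.6], [-30.0, -0.2, 39.0], [-27.8, -0.2, 40.3], [-25.6, -0.2, 41.4], [-23.3, -0.2, 42.4], [-21.0, -0.2, 43.3], [-18.7, -0.2, 44.0]],"turn":[-0.143, -0.143, -0.143, -0.143, -0.143, -0.143, -0.143, -0.143]}
{"fingers":[0.6, 0.6, 0.6, 0.6, 0.6, 0.6],"travel":[[-16.4, -0.2, 44.7], [-14.0, -0.2, 45.2], [-11.6, -0.2, 45.6], [-9.2, -0.2, 45.9], [-6.9, -0.2, 46.0], [-4.5, -0.2, 46.0]],"turn":[-0.143, -0.143, -0.143, -0.143, -0.143, -0.143]}
```

```bash
python3 -m pendant '{"fingers":[0.6,0.6,0.6,0.6,0.6,0.6,0.6,0.6],"travel":[[-34,0,36],[-32,0,38],[-30,0,39],[-28,0,40],[-26,0,41],[-23,0,42],[-21,0,43],[-19,0,44]],"turn":[-0.143,-0.143,-0.143,-0.143,-0.143,-0.143,-0.143,-0.143]}'
python3 -m pendant '{"fingers":[0.6,0.6,0.6,0.6,0.6,0.6],"travel":[[-16,0,45],[-14,0,45],[-12,0,46],[-9,0,46],[-7,0,46],[-5,0,46]],"turn":[-0.143,-0.143,-0.143,-0.143,-0.143,-0.143]}'
python3 - <<'E'
from h import *
s,p,M=tool();print(p,np.degrees(np.arctan2(M[1,2],M[0,2])),s['joint_pos'])
plan([(.4416,.2416,.24,122.3,6)])
E
```

```text
t: 2.1
tool_pos: [0.5141, -0.0111, 0.3979]
orientation: [-1.556, 0.198, -0.194]
contact_force: [0.5, -0.0, -0.3]
gripper_width: 0.0549
t: 2.85
tool_pos: [0.4164, 0.2594, 0.3985]
orientation: [-1.506, -0.497, 0.501]
contact_force: [0.2, 0.3, -0.2]
gripper_width: 0.0549
[0.41640896 0.25941244 0.39849887] 126.53145255871505 [ 0.50566933 -0.15074948  1.98179021  0.00747371  1.31145255 -1.70464075]
{"fingers":[0.6, 0.6, 0.6, 0.6, 0.6, 0.6],"travel":[[1.6, 26.4, -4.9], [1.7, 26.4, -4.9], [1.7, 26.4, -4.8], [1.8, 26.4, -4.8], [1.8, 26.4, -4.8], [1.9, 26.4, -4.8]],"turn":[0.012, 0.012, 0.012, 0.012, 0.012, 0.012]}
```

```bash
python3 -m pendant '{"fingers":[0.6,0.6,0.6,0.6,0.6,0.6],"travel":[[2,28,-5],[2,28,-5],[2,28,-5],[2,28,-5],[2,28,-5],[2,28,-5]],"turn":[0.012,0.012,0.012,0.012,0.012,0.012]}'
python3 - <<'E'
from h import *
cv2.imwrite("pics/w1.png",eyes.read_camera("wrist"))
print(eyes.get_calibration("wrist"))
C=cam("wrist");s,p,M=tool();print(p,np.degrees(np.arctan2(M[1,2],M[0,2])))
g=np.array([.4416,.2416,.03]);print("grip exp",proj("wrist",[g,[*p]],C))
E
```

```text
t: 3.6
tool_pos: [0.4414, 0.2456, 0.2266]
orientation: [-1.516, -0.448, 0.447]
contact_force: [-0.1, -0.4, 0.9]
gripper_width: 0.0552
{'vfov': 65.70646984690485, 'cx': 280.5501289222012, 'cy': 206.69355113175055, 'rvec': array([-1.44012117, -2.63446399, -0.3545542 ]), 'tvec': array([ 0.03118091, -0.51662341,  0.26803554])}
[0.44004901 0.24458501 0.22313004] 122.7228665147436
grip exp [[276.89428251 185.68123609]
 [282.00706352 253.64358265]]
```

View pics/w1.png

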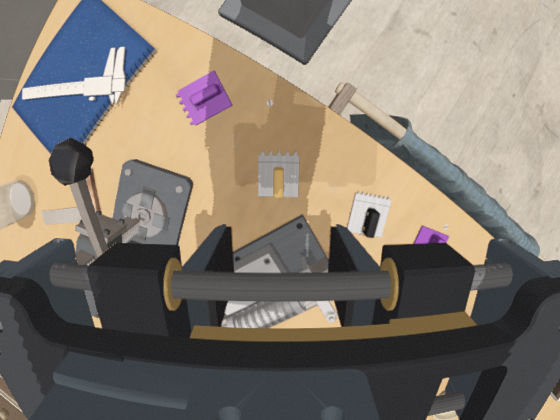

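The wrist view shows the coarse leaf at (278,175), with its grip centre at about (278,183). I'll rectify that patch to get a fine pose.

```bash
cat >> h.py <<'E'
def rect(img,n,o,ang,z,xr,yr,mm,C=None):
    """metric picture: columns along local x (deg ang), rows along -local y; mm per px"""
    a=np.radians(ang);ex=np.array([np.cos(a),np.sin(a),0]);ey=np.array([-np.sin(a),np.cos(a),0])
    X,Y=np.meshgrid(np.arange(*xr,mm),np.arange(yr[1],yr[0],-mm))
    P=np.array([o[0],o[1],z])+(X[...,None]*ex+Y[...,None]*ey)/1e3
    uv=proj(n,P.reshape(-1,3),C).reshape(*X.shape,2).astype(np.float32)
    return cv2.remap(img,uv[...,0],uv[...,1],cv2.INTER_CUBIC)
E
python3 - <<'E'
from h import *
im=cv2.imread("pics/w1.png");C=cam("wrist")
o=np.array([.4416,.2416]);a=-147.8
# local frame centred on est. grip centre
A=rect(im,"wrist",o,a,.03,(-30,45),(-35,35),.2,C);B=rect(im,"wrist",o,a,.005,(-30,45),(-35,35),.2,C)
for q in(A,B):
    for k in range(-30,45,10): q[:, int((k+30)/.2)][::4]=(0,0,255)
    for k in range(-30,35,10): q[int((35-k)/.2)][::4]=(0,0,255)
cv2.imwrite("pics/rect1.png",np.hstack([A,B]))
E
```

```text
(no output)
```

View pics/rect1.png

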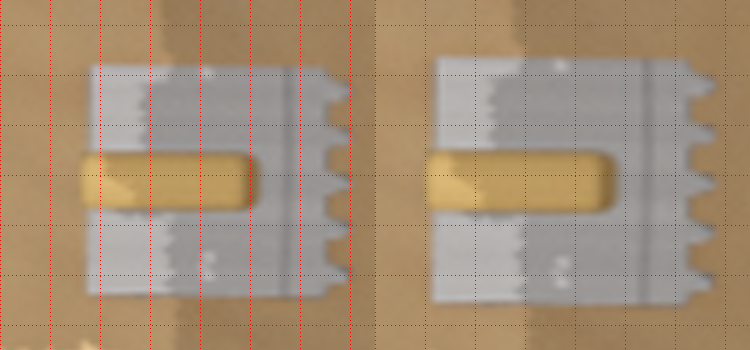

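Run:
```python
from h import *
plan([(.4391,.2412,.03,121.8,5)])
```

```text
{"fingers":[0.6, 0.6, 0.6, 0.6, 0.6],"travel":[[-0.5, 38.6, -0.5], [-0.5, 38.6, -0.5], [-0.5, 38.6, -0.5], [-0.5, 38.6, -0.5], [-0.5, 38.6, -0.5]],"turn":[0.003, 0.003, 0.003, 0.003, 0.003]}
```

```bash
python3 -m pendant '{"fingers":[0.6,0.6,0.6,0.6,0.6,0.6],"travel":[[-0.5,38,-0.5],[-0.5,38,-0.5],[-0.5,38,-0.5],[-0.5,38,-0.5],[-0.5,36,-0.5],[0,0,0]],"turn":[0.003,0.003,0.003,0.003,0.003,0]}' 8
python3 - <<'E'
from h import *
plan([(.4391,.2412,.009,121.8,2)]); s,p,M=tool();print(p,s['contact_force'])
E
```

```text
t: 4.4
tool_pos: [0.439, 0.2428, 0.0323]
orientation: [-1.519, -0.433, 0.438]
contact_force: [-0.1, 0.2, 0.2]
gripper_width: 0.0547
{"fingers":[0.6, 0.6],"travel":[[-0.4, 11.7, -0.7], [-0.4, 11.7, -0.7]],"turn":[0.001, 0.001]}
[0.43895314 0.2428056  0.0323059 ] [-0.10285832  0.19580787  0.21329308]
```

```bash
python3 -m pendant '{"fingers":[0.6,0.6,0.6,0,0,0,0,0],"travel":[[-0.4,12,-0.7],[-0.4,12,-0.7],[0,0,0],[0,0,0],[0,0,0],[0,0,0],[0,0,0],[0,0,0]],"turn":[0,0,0,0,0,0,0,0]}' 8
python3 - <<'E'
from h import *
s,p,M=tool();print(p,M.round(4),s['contact_force'],s['gripper_width'])
E
```

```text
t: 5.4
tool_pos: [0.4417, 0.2427, 0.0114]
orientation: [-1.518, -0.438, 0.434]
contact_force: [-0.1, -1.5, 0.9]
gripper_width: 0.0117
[0.44172338 0.24274266 0.01144212] [[ 8.489e-01  2.000e-04 -5.286e-01]
 [ 5.286e-01  8.500e-03  8.488e-01]
 [ 4.700e-03 -1.000e+00  7.100e-03]] [-0.07025823 -1.49868382  0.90412854] 0.011707171292513112
```

```bash
python3 -m pendant '{"fingers":[0,0,0,0,0,0],"travel":[[0,-20,0],[0,-40,0],[0,-50,0],[0,-50,0],[0,-50,0],[0,0,0]],"turn":[0,0,0,0,0,0]}' 8
python3 - <<'E'
from h import *
s,p,M=tool();print(p,s['contact_force'],s['gripper_width'],s['joint_pos'],np.degrees(np.arctan2(M[1,2],M[0,2])))
plan([(.563,.2655,.22,-27.5,16)])
E
```

```text
t: 6.15
tool_pos: [0.4408, 0.2404, 0.2272]
orientation: [-1.519, -0.436, 0.436]
contact_force: [0.2, -0.6, -1.8]
gripper_width: 0.0121
[0.440777   0.24044631 0.22721449] [ 0.20445315 -0.55615902 -1.78930037] 0.012106454774318131 [ 0.44892085  0.04338304  2.12165149  0.00911325  0.97520199 -1.68392602] 121.91094829760678
{"fingers":[0.6, 0.6, 0.6, 0.6, 0.6, 0.6, 0.6, 0.6],"travel":[[7.3, 0.5, -2.7], [7.7, 0.5, -1.5], [7.8, 0.5, -0.2], [7.7, 0.5, 1.0], [7.5, 0.5, 2.3], [7.0, 0.5, 3.5], [6.3, 0.5, 4.6], [5.5, 0.5, 5.5]],"turn":[0.163, 0.163, 0.163, 0.163, 0.163, 0.163, 0.163, 0.163]}
{"fingers":[0.6, 0.6, 0.6, 0.6, 0.6, 0.6, 0.6, 0.6],"travel":[[4.5, 0.5, 6.3], [3.5, 0.5, 7.0], [2.3, 0.5, 7.5], [1.0, 0.5, 7.7], [-0.2, 0.5, 7.8], [-1.5, 0.5, 7.7], [-2.7, 0.5, 7.3], [-3.9, 0.5, 6.8]],"turn":[0.163, 0.163, 0.163, 0.163, 0.163, 0.163, 0.163, 0.163]}
```

```bash
python3 -m pendant '{"fingers":[0,0,0,0,0,0,0,0],"travel":[[7,0,-3],[8,0,-1],[8,0,0],[8,0,1],[7,0,2],[7,0,3],[6,0,5],[5,0,6]],"turn":[0.163,0.163,0.163,0.163,0.163,0.163,0.163,0.163]}' 8
python3 -m pendant '{"fingers":[0,0,0,0,0,0,0,0],"travel":[[5,0,6],[3,0,7],[2,0,8],[1,0,8],[0,0,8],[-1,0,8],[-3,0,7],[-4,0,7]],"turn":[0.163,0.163,0.163,0.163,0.163,0.163,0.163,0.163]}' 8
python3 - <<'E'
from h import *
s,p,M=tool();print(p,s['contact_force'],s['gripper_width'],s['joint_pos'],np.degrees(np.arctan2(M[1,2],M[0,2])))
plan([(.563,.2655,.13,-27.5,4)])
E
```

```text
t: 7.15
tool_pos: [0.4982, 0.2509, 0.2165]
orientation: [-1.485, 0.627, -0.606]
contact_force: [0.9, 0.3, -0.8]
gripper_width: 0.0117
t: 8.15
tool_pos: [0.5571, 0.2575, 0.2016]
orientation: [-0.916, 1.63, -1.611]
contact_force: [0.2, 0.3, -1.5]
gripper_width: 0.0121
[0.55714889 0.2575326  0.20161261] [ 0.20072278  0.2728842  -1.52734453] 0.012051315103080952 [0.39197009 0.27299352 1.90432833 0.00827996 0.99337341 0.95356278] -32.45435322322778
{"fingers":[0.6, 0.6, 0.6, 0.6],"travel":[[-2.5, 17.9, 0.2], [-2.5, 17.9, 0.2], [-2.5, 17.9, 0.3], [-2.4, 17.9, 0.3]],"turn":[-0.022, -0.022, -0.022, -0.022]}
```

```bash
python3 -m pendant '{"fingers":[0,0,0,0,0],"travel":[[-2.5,17,0],[-2.5,17,0],[-2.5,17,0],[-2.5,17,0],[0,0,0]],"turn":[-0.022,-0.022,-0.022,-0.022,0]}' 8
python3 - <<'E'
from h import *
s,p,M=tool();C=cam("wrist");im=eyes.read_camera("wrist");cv2.imwrite("pics/w2.png",im)
print(p,M.round(4),s['contact_force'],s['gripper_width'])
import pickle;pickle.dump((C,p,M),open("w2.pkl","wb"))
E
```

```text
t: 8.78
tool_pos: [0.5573, 0.2654, 0.124]
orientation: [-0.99, 1.561, -1.538]
contact_force: [-0.4, -0.3, -0.7]
gripper_width: 0.0119
[0.55728611 0.26539813 0.12401821] [[-0.4457 -0.0355  0.8945]
 [-0.8949 -0.0072 -0.4462]
 [ 0.0223 -0.9993 -0.0286]] [-0.40694273 -0.27977621 -0.65196776] 0.011941516977183379
```

View pics/w2.png

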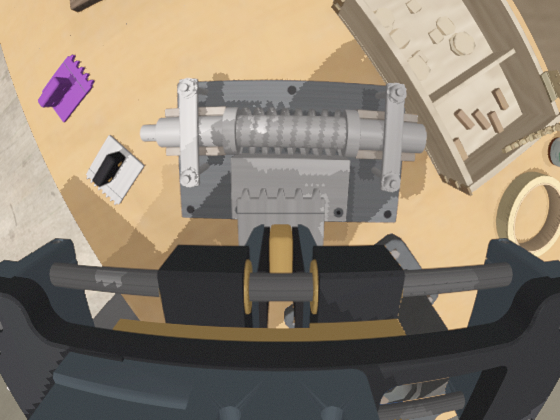

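The wrist view shows the held leaf with its teeth at (245–320,193), facing the rest at (290,180) and the thread at (290,132). The measured tool tilt is about 2°, so I'll check that and rectify.

Run:
```python
from h import *
import pickle
C,p,M=pickle.load(open("w2.pkl","rb"));im=cv2.imread("pics/w2.png")
for i in range(3):
    eyes.read_camera("side");s,q,N=tool();print(q.round(4),N[:,1].round(4),np.degrees(np.arctan2(N[1,2],N[0,2])),s['contact_force'].round(1))
A=rect(im,"wrist",(.5902,.3177),62.5,.0425,(-78,22),(-50,50),.25,C)
B=rect(im,"wrist",p[:2],62.5,p[2]-.0114+.005,(-40,60),(-50,50),.25,C)
for q,x0 in((A,-78),(B,-40)):
    for k in range(-70,60,10):
        c=int((k-x0)/.25)
        if 0<=c<400: q[::4,c]=(0,0,255) if k else (0,255,0)
    for k in range(-40,50,10): q[int((50-k)/.25),::4]=(0,0,255) if k else (0,255,0)
cv2.imwrite("pics/rect2.png",np.hstack([A,B]))
```

```text
[0.5582 0.2657 0.1258] [-0.0334 -0.0063 -0.9994] -26.569363624107666 [-0.3  0.1 -1.1]
[0.5585 0.2657 0.1263] [-0.0325 -0.0059 -0.9995] -26.585638207126603 [-0.3  0.8 -1.3]
[0.5587 0.2658 0.1266] [-0.0321 -0.0058 -0.9995] -26.589478578954008 [ 0.4  0.  -0.5]
```

View pics/rect2.png

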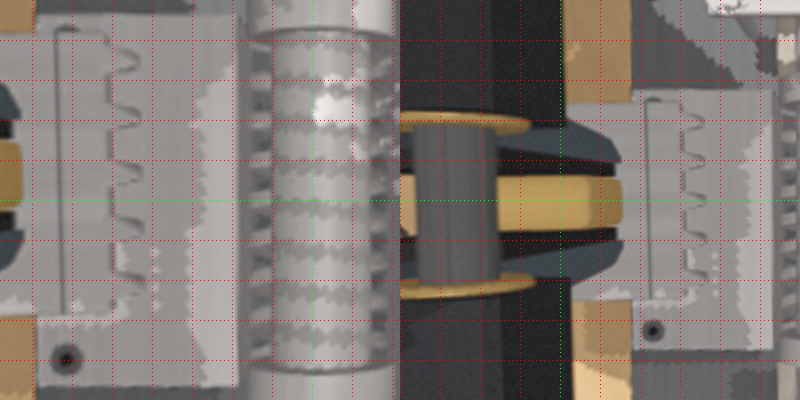

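```bash
cat >> h.py <<'E'
SO=np.array([.5902,.3177]);A0=np.radians(62.5);SX=np.array([np.cos(A0),np.sin(A0)]);SY=np.array([-SX[1],SX[0]])
def settle(k=3):
    for i in range(k): eyes.read_camera("side")
def st():
    s,p,M=tool();d=p[:2]-SO
    f=np.array(s['contact_force'])
    print("t %.2f"%s['t'],"loc mm x %.1f y %.1f z %.1f"%(d@SX*1e3,d@SY*1e3,p[2]*1e3),"yaw err %.2f"%(np.degrees(np.arctan2(M[1,2],M[0,2]))+27.5),"tilt roll %.3f pitch %.3f"%(-M[2,2],-M[2,0]),"F loc",np.round([f[:2]@SX,f[:2]@SY,f[2]],1),"w %.4f"%s['gripper_width'])
    return p,M
def to(dx,dy,dz):
    """local mm shift -> tool travel"""
    M=tool()[2];w=np.r_[dx*SX+dy*SY,dz];print("travel",(M.T@w).round(1))
E
python3 - <<'E'
from h import *
st();to(0,0,-64)
E
```

```text
t 8.97 loc mm x -60.6 y 4.0 z 126.6 yaw err 0.91 tilt roll 0.026 pitch -0.019 F loc [ 0.2 -0.3 -0.5] w 0.0121
travel [-1.2 64.   1.7]
```

```bash
python3 -m pendant '{"fingers":[0,0,0,0,0],"travel":[[-0.3,16,0.4],[-0.3,16,0.4],[-0.3,16,0.4],[-0.3,12,0.4],[0,0,0]],"turn":[0.004,0.004,0.004,0.004,0]}' 8
python3 - <<'E'
from h import *
st();settle(3);st();to(0,0,-5)
E
```

```text
t: 9.6
tool_pos: [0.5588, 0.2657, 0.0625]
orientation: [-0.974, 1.573, -1.551]
contact_force: [-0.7, 0.2, -1.4]
gripper_width: 0.0117
t 9.60 loc mm x -60.7 y 3.8 z 62.5 yaw err -0.09 tilt roll 0.026 pitch -0.020 F loc [-0.1  0.7 -1.4] w 0.0117
t 9.75 loc mm x -59.9 y 3.2 z 64.1 yaw err -0.08 tilt roll 0.024 pitch -0.018 F loc [-0.7 -0.1 -0.4] w 0.0118
travel [-0.1  5.   0.1]
```

```bash
python3 -m pendant '{"fingers":[0,0,0,0],"travel":[[0,3,0],[0,3,0],[0,2,0],[0,0,0]],"turn":[0,0,0,0]}' 8
python3 - <<'E'
from h import *
st()
E
python3 -m pendant '{"fingers":[0,0],"travel":[[0,2,0],[0,1,0]],"turn":[0,0]}' 8
python3 - <<'E'
from h import *
st();settle(1);st()
E
```

```text
t: 10.25
tool_pos: [0.5602, 0.2664, 0.0568]
orientation: [-0.969, 1.571, -1.551]
contact_force: [0.1, 0.5, -1.1]
gripper_width: 0.0117
t 10.25 loc mm x -59.4 y 2.9 z 56.8 yaw err -0.07 tilt roll 0.023 pitch -0.016 F loc [ 0.5  0.2 -1.1] w 0.0117
t: 10.5
tool_pos: [0.56, 0.2664, 0.054]
orientation: [-0.97, 1.571, -1.551]
contact_force: [-5.7, -0.1, 7.4]
gripper_width: 0.0122
t 10.50 loc mm x -59.5 y 3.1 z 54.0 yaw err -0.07 tilt roll 0.023 pitch -0.016 F loc [-2.7  5.   7.4] w 0.0122
t 10.55 loc mm x -59.5 y 3.1 z 54.0 yaw err -0.08 tilt roll 0.023 pitch -0.016 F loc [-2.7  2.8  5.4] w 0.0117
```

```bash
python3 -m pendant '{"fingers":[0.25,0.25,0.25],"travel":[[0,0,0],[0,0,0],[0,0,0]],"turn":[0,0,0]}' 8
python3 - <<'E'
from h import *
st();s,p,M=tool();C=cam("wrist");im=eyes.read_camera("wrist");cv2.imwrite("pics/w3.png",im)
import pickle;pickle.dump((C,p,M),open("w3.pkl","wb"));st()
B=rect(im,"wrist",SO,62.5,.0450,(-70,10),(-40,40),.133,C)
x0=-70
for k in range(-70,10,5): B[::6,int((k-x0)/.133)]=(0,0,255) if k!=-20 else (0,255,0)
for k in range(-35,40,5): B[int((40-k)/.133),::6]=(0,0,255) if k else (0,255,0)
cv2.imwrite("pics/rect3.png",B[:600,:600]);print(B.shape)
E
```

```text
t: 10.92
tool_pos: [0.5602, 0.2665, 0.054]
orientation: [-0.969, 1.571, -1.551]
contact_force: [-0.0, 0.1, 0.3]
gripper_width: 0.0225
t 10.93 loc mm x -59.3 y 3.0 z 54.0 yaw err -0.07 tilt roll 0.023 pitch -0.016 F loc [0.1 0.1 0.3] w 0.0225
t 10.97 loc mm x -59.3 y 3.0 z 54.1 yaw err -0.07 tilt roll 0.023 pitch -0.016 F loc [ 0.6 -0.1 -0.2] w 0.0230
(602, 602, 3)
```

View pics/rect3.png

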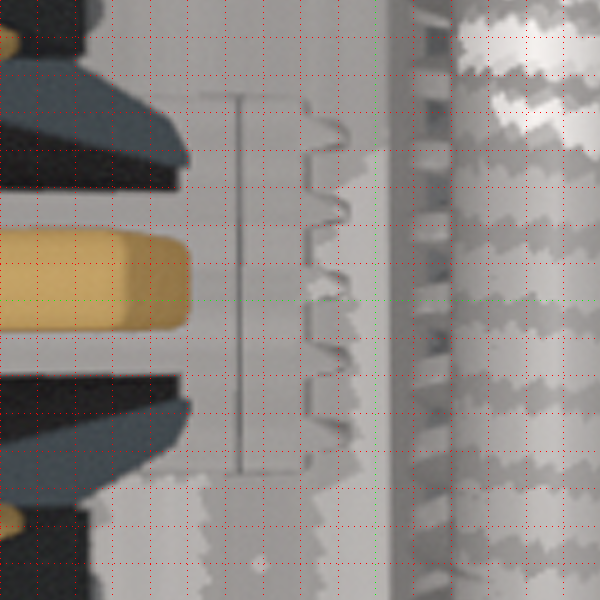

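Run:
```python
from h import *
import pickle
C,p,M=pickle.load(open("w3.pkl","rb"));im=cv2.imread("pics/w3.png")
B=rect(im,"wrist",SO,62.5,.0450,(-32,-8),(-30,30),.1,C)
g=cv2.createCLAHE(3,(4,4)).apply(cv2.cvtColor(B,cv2.COLOR_BGR2GRAY));g=cv2.resize(g,None,fx=2,fy=1)
print(g.shape);g=cv2.cvtColor(g,cv2.COLOR_GRAY2BGR)
for k in range(-30,30,2): g[int((30-k)*10),::8]=(0,0,255) if k%10 else (0,255,0)
cv2.imwrite("pics/rect3b.png",g[:600])
```

```text
(600, 480)Traceback (most recent call last):
  File "<stdin>", line 7, in <module>
IndexError: index 600 is out of bounds for axis 0 with size 600
```

Run:
```python
from h import *
import pickle
C,p,M=pickle.load(open("w3.pkl","rb"));im=cv2.imread("pics/w3.png")
B=rect(im,"wrist",SO,62.5,.0450,(-32,-8),(-30,30),.1,C)
g=cv2.createCLAHE(3,(4,4)).apply(cv2.cvtColor(B,cv2.COLOR_BGR2GRAY));g=cv2.resize(g,None,fx=2,fy=1)
g=cv2.cvtColor(g,cv2.COLOR_GRAY2BGR)
for k in range(-28,30,2): g[int((30-k)*10),::8]=(0,0,255) if k%10 else (0,255,0)
cv2.imwrite("pics/rect3b.png",g)
```

```text
(no output)
```

View pics/rect3b.png

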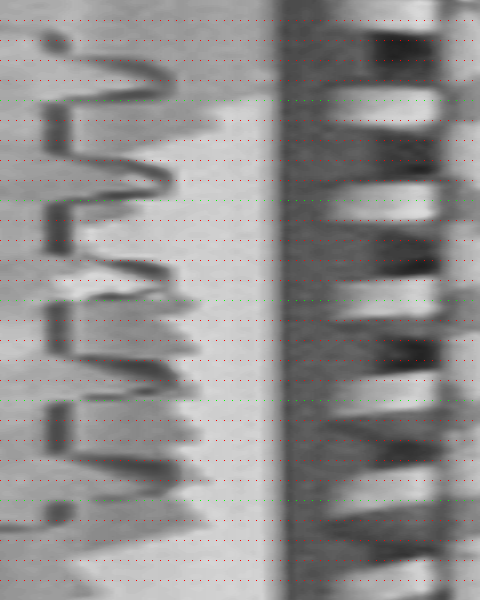

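The thread crests facing the leaf sit at local y ≈ 19.4, 9.6, -0.1, -10 and -19.5, so there is a groove at about +4.7. The teeth are centred at y = 2.1. I need +2.6 mm in y and about +14 mm in x to be home. I'll regrip lightly and move.

```bash
python3 -m pendant '{"fingers":[0,0,0,0],"travel":[[0,0,0],[0,0,0],[0,0,0],[0,0,0]],"turn":[0,0,0,0]}' 4
python3 - <<'E'
from h import *
st();to(7,2.6,0)
E
```

```text
t: 11.48
tool_pos: [0.5603, 0.2665, 0.0541]
orientation: [-0.969, 1.571, -1.551]
contact_force: [-0.6, -0.6, -0.6]
gripper_width: 0.0118
t 11.47 loc mm x -59.2 y 2.8 z 54.1 yaw err -0.07 tilt roll 0.023 pitch -0.016 F loc [-0.8  0.2 -0.6] w 0.0118
travel [-7.  -0.1 -2.6]
```

```bash
python3 -m pendant '{"fingers":[0,0,0,0,0],"travel":[[-1,0,-1.3],[-2,0,-1.3],[-2,0,0],[-2,0,0],[0,0,0]],"turn":[0,0,0,0,0]}' 4
python3 - <<'E'
from h import *
st();im=eyes.read_camera("wrist");C=cam("wrist");cv2.imwrite("pics/w4.png",im);st()
import pickle;pickle.dump(C,open("w4.pkl","wb"))
E
```

```text
t: 12.1
tool_pos: [0.5613, 0.2744, 0.0541]
orientation: [-0.969, 1.571, -1.551]
contact_force: [0.4, -0.3, 0.4]
gripper_width: 0.0124
t 12.10 loc mm x -51.7 y 5.7 z 54.1 yaw err -0.07 tilt roll 0.023 pitch -0.016 F loc [-0.1 -0.5  0.4] w 0.0124
t 12.15 loc mm x -51.8 y 5.7 z 54.1 yaw err -0.07 tilt roll 0.023 pitch -0.016 F loc [-0.   0.2  0.7] w 0.0122
```

Run:
```python
from h import *
import pickle
C=pickle.load(open("w4.pkl","rb"));im=cv2.imread("pics/w4.png")
B=rect(im,"wrist",SO,62.5,.0450,(-32,-8),(-30,30),.1,C)
g=cv2.createCLAHE(3,(4,4)).apply(cv2.cvtColor(B,cv2.COLOR_BGR2GRAY));g=cv2.resize(g,None,fx=2,fy=1)
g=cv2.cvtColor(g,cv2.COLOR_GRAY2BGR)
for k in range(-28,30,2): g[int((30-k)*10),::8]=(0,0,255) if k%10 else (0,255,0)
cv2.imwrite("pics/rect4.png",g)
```

```text
(no output)
```

View pics/rect4.png

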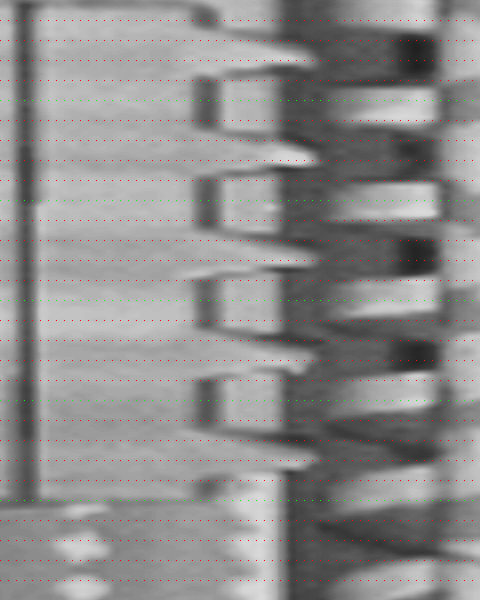

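Each tooth (rows 57–457) faces a groove, with its tip about 1 mm from the crests. I'll feed in gently, watching the force.

```bash
python3 -m pendant '{"fingers":[0,0,0],"travel":[[-1,0,0],[-1,0,0],[-1,0,0]],"turn":[0,0,0]}' 4
python3 - <<'E'
from h import *
st()
E
python3 -m pendant '{"fingers":[0,0],"travel":[[-1,0,0],[-1,0,0]],"turn":[0,0]}' 4
python3 - <<'E'
from h import *
st()
E
```

```text
t: 12.52
tool_pos: [0.5626, 0.277, 0.054]
orientation: [-0.969, 1.571, -1.551]
contact_force: [-1.4, -2.3, 1.5]
gripper_width: 0.012
t 12.53 loc mm x -48.9 y 5.7 z 54.0 yaw err -0.07 tilt roll 0.023 pitch -0.016 F loc [-2.7  0.2  1.5] w 0.0120
t: 12.78
tool_pos: [0.5636, 0.2789, 0.054]
orientation: [-0.969, 1.571, -1.551]
contact_force: [-0.9, -1.8, 3.2]
gripper_width: 0.012
t 12.78 loc mm x -46.7 y 5.7 z 54.0 yaw err -0.08 tilt roll 0.023 pitch -0.016 F loc [-2.  -0.1  3.2] w 0.0120
```

```bash
cat >> h.py <<'E'
def leafx():
    """local x and y of dark scribe line on plate (z=.0475), at two y bands -> leaf x, skew; scribe is 8.9mm behind root approx"""
    C=cam("wrist");im=eyes.read_camera("wrist")
    B=cv2.cvtColor(rect(im,"wrist",SO,62.5,.0475,(-45,-8),(-20,26),.1,C),cv2.COLOR_BGR2GRAY).astype(float)
    o=[]
    for a,b in((20,120),(130,230),(240,330),(340,440)):
        pr=cv2.GaussianBlur(B[a:b].mean(0)[None],(0,0),3)[0]; dd=pr-cv2.GaussianBlur(pr[None],(0,0),15)[0]
        k=np.argmin(dd[20:210])+20; o.append((round(-45+k*.1,1),round(dd[k])))
    return im,o
E
python3 - <<'E'
from h import *
import pickle
im,o=leafx();print(o);cv2.imwrite("pics/w5.png",im);pickle.dump(cam("wrist"),open("w5.pkl","wb"))
_r=eyes.read_camera;_c=cam
import h
h.eyes=type("E",(),{"read_camera":staticmethod(lambda n:cv2.imread("pics/w4.png"))});h.cam=lambda n:pickle.load(open("w4.pkl","rb"))
print("before",h.leafx()[1])
E
```

```text
[(np.float64(-25.0), -21), (np.float64(-25.0), -23), (np.float64(-25.0), -24), (np.float64(-25.0), -20)]
before [(np.float64(-30.0), -21), (np.float64(-30.0), -24), (np.float64(-30.0), -23), (np.float64(-30.0), -23)]
```

```bash
python3 -m pendant '{"fingers":[0,0],"travel":[[-0.8,0,0],[-0.8,0,0]],"turn":[0,0]}' 4
python3 - <<'E'
from h import *
st();print(leafx()[1]);st()
E
```

```text
t: 13.08
tool_pos: [0.5643, 0.2801, 0.0539]
orientation: [-0.97, 1.571, -1.551]
contact_force: [-1.6, -4.8, 3.1]
gripper_width: 0.012
t 13.07 loc mm x -45.3 y 5.7 z 53.9 yaw err -0.06 tilt roll 0.023 pitch -0.017 F loc [-5.  -0.8  3.1] w 0.0120
[(np.float64(-24.1), -18), (np.float64(-24.1), -18), (np.float64(-24.1), -20), (np.float64(-24.1), -20)]
t 13.12 loc mm x -45.3 y 5.7 z 53.9 yaw err -0.07 tilt roll 0.023 pitch -0.017 F loc [-4.3 -1.4  1.5] w 0.0124
```

```bash
python3 -m pendant '{"fingers":[0,0,0],"travel":[[-0.6,0,0],[-0.6,0,0],[-0.6,0,0]],"turn":[0,0,0]}' 5
python3 - <<'E'
from h import *
st();print(leafx()[1])
E
python3 -m pendant '{"fingers":[0,0,0],"travel":[[-0.6,0,0],[-0.6,0,0],[-0.6,0,0]],"turn":[0,0,0]}' 5
python3 - <<'E'
from h import *
st();print(leafx()[1])
E
```

```text
t: 13.5
tool_pos: [0.5645, 0.2807, 0.0537]
orientation: [-0.973, 1.57, -1.552]
contact_force: [-1.3, -6.0, 4.3]
gripper_width: 0.0123
t 13.50 loc mm x -44.7 y 5.7 z 53.7 yaw err -0.05 tilt roll 0.023 pitch -0.019 F loc [-5.9 -1.7  4.3] w 0.0123
[(np.float64(-24.1), -17), (np.float64(-24.1), -18), (np.float64(-24.1), -20), (np.float64(-24.1), -18)]
t: 13.92
tool_pos: [0.5648, 0.2811, 0.0535]
orientation: [-0.976, 1.57, -1.553]
contact_force: [-1.4, -6.1, 3.8]
gripper_width: 0.0121
t 13.93 loc mm x -44.2 y 5.7 z 53.5 yaw err -0.04 tilt roll 0.024 pitch -0.022 F loc [-6.  -1.6  3.8] w 0.0121
[(np.float64(-24.1), -17), (np.float64(-24.1), -18), (np.float64(-24.1), -20), (np.float64(-24.1), -18)]
```

Run:
```python
from h import *
im=eyes.read_camera("wrist");C=cam("wrist");cv2.imwrite("pics/w6.png",im)
B=rect(im,"wrist",SO,62.5,.0460,(-32,-8),(-30,30),.1,C)
g=cv2.createCLAHE(3,(4,4)).apply(cv2.cvtColor(B,cv2.COLOR_BGR2GRAY));g=cv2.resize(g,None,fx=2,fy=1)
cv2.imwrite("pics/rect6.png",g)
```

```text
(no output)
```

View pics/rect6.png

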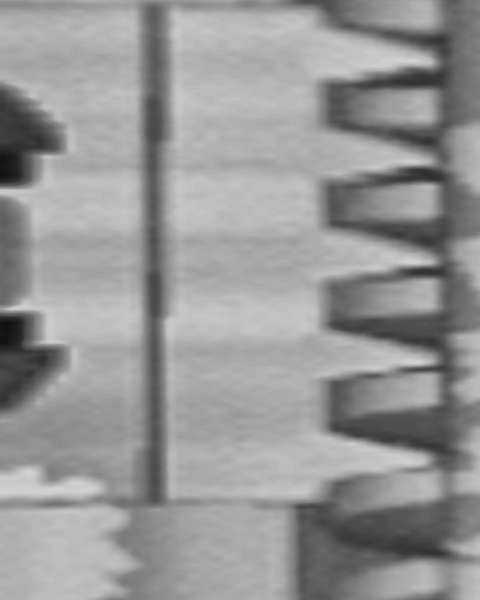

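The teeth are in the grooves and the crests nearly fill the notches (gap about 0.5 mm). A sideways force of about -1.6 N suggests one flank is touching, so I'll ease off sideways while pushing and see whether it goes any deeper.

```bash
python3 -m pendant '{"fingers":[0.2,0.2,0,0,0,0],"travel":[[0,0,0],[0,0,0],[0,0,0],[0,0,0],[0,0,0],[-0.5,0,0.3]],"turn":[0,0,0,0,0,0]}' 5
python3 - <<'E'
from h import *
st();print(leafx()[1])
E
python3 -m pendant '{"fingers":[0,0,0,0,0],"travel":[[-0.6,0,0.3],[-0.6,0,0.3],[-0.6,0,0],[-0.6,0,0],[-0.6,0,0]],"turn":[0,0,0,0,0]}' 5
python3 - <<'E'
from h import *
st();print(leafx()[1])
E
```

```text
t: 14.78
tool_pos: [0.5652, 0.2817, 0.0534]
orientation: [-0.976, 1.571, -1.553]
contact_force: [-4.9, -3.4, 4.8]
gripper_width: 0.0122
t 14.78 loc mm x -43.5 y 5.6 z 53.4 yaw err -0.05 tilt roll 0.024 pitch -0.022 F loc [-5.3  2.8  4.8] w 0.0122
[(np.float64(-24.1), -20), (np.float64(-24.1), -18), (np.float64(-24.1), -20), (np.float64(-24.1), -16)]
t: 15.45
tool_pos: [0.5654, 0.2823, 0.0531]
orientation: [-0.982, 1.571, -1.555]
contact_force: [-2.8, -6.8, 3.5]
gripper_width: 0.0125
t 15.45 loc mm x -42.9 y 5.7 z 53.1 yaw err -0.02 tilt roll 0.027 pitch -0.027 F loc [-7.3 -0.6  3.5] w 0.0125
[(np.float64(-24.1), -18), (np.float64(-24.1), -17), (np.float64(-24.1), -16), (np.float64(-24.1), -18)]
```

Nothing moved further with the side load in either direction, and the push held at 5–7 N, so the leaf is home. I'll release and withdraw.

```bash
python3 -m pendant '{"fingers":[0.3,0.3,0.3,0.3],"travel":[[0,0,0],[0,0,0],[0,0,0],[0,0,0]],"turn":[0,0,0,0]}' 5
python3 - <<'E'
from h import *
st();print(leafx()[1]);to(0,0,-10)
E
python3 -m pendant '{"fingers":[0.3,0.3,0.3,0.3,0.3,0.3],"travel":[[0.3,-10,-0.3],[0.3,-15,-0.4],[0.6,-25,-0.7],[1,-40,-1],[0,-40,0],[0,0,0]],"turn":[0,0,0,0,0,0]}'
python3 - <<'E'
from h import *
settle(2);st();print(leafx()[1])
im=eyes.read_camera("wrist");C=cam("wrist")
B=rect(im,"wrist",SO,62.5,.0460,(-75,5),(-40,40),.133,C);cv2.imwrite("pics/rect7.png",B);cv2.imwrite("pics/w7.png",im)
E
```

```text
t: 16.0
tool_pos: [0.5657, 0.2827, 0.0531]
orientation: [-0.981, 1.571, -1.554]
contact_force: [0.0, -0.4, -0.6]
gripper_width: 0.0273
t 16.00 loc mm x -42.3 y 5.5 z 53.1 yaw err -0.03 tilt roll 0.026 pitch -0.026 F loc [-0.4 -0.2 -0.6] w 0.0273
[(np.float64(-24.1), -19), (np.float64(-24.1), -20), (np.float64(-24.1), -18), (np.float64(-28.7), -16)]
travel [-0.3 10.   0.3]
t: 16.8
tool_pos: [0.5679, 0.2836, 0.1925]
orientation: [-0.978, 1.57, -1.554]
contact_force: [0.2, 0.2, 0.1]
gripper_width: 0.0273
t 16.90 loc mm x -41.9 y 5.1 z 189.2 yaw err -0.03 tilt roll 0.027 pitch -0.027 F loc [ 0.  -0.2  0.4] w 0.0277
[(np.float64(-24.1), -10), (np.float64(-24.1), -11), (np.float64(-24.1), -10), (np.float64(-24.1), -8)]
```

```bash
python3 -c "
from plant import order
print(order.finish_job())"
```

```text
the job is handed in; nothing more can be done
None
```

I set the coarse (brass-grip) leaf flat on the rest and slid it into the thread with its teeth facing the grooves. It was left fully home, and I handed the job in at about 17 s; no verdict came back.

- **Fit:** The leaf stopped solid. It went no deeper under a 5–7 N push held for about a second (wrist reading, part of it friction on the rest), nor when I eased it sideways. Its plate edge came out level with the crest line, within roughly 0.5 mm. It is parallel to the screw, with its middle about 5 mm from the thread's middle.
- **After release:** With the gripper lifted about 135 mm clear and force readings near zero, the leaf's scribe line had not moved, at -24.1 mm in all four bands checked.
- **Readings that disagreed:** The tool had picked up a tilt of about 0.03 to 0.04 rad that the interface cannot correct. I let the leaf lie flat and regripped it lightly, but did not measure its own tilt. The top and wrist cameras differed by about 3 mm on where the screw is, so I aligned using the wrist camera alone. One scribe-line band misread (-28.7 mm) while the open fingers were still beside the leaf; it agreed again once they were clear.
- **Not checked:** I never aimed a move at the fine leaf or the try square, but did not check them afterwards. The picture limit was used up, so the last check was by numbers only.

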